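# Spring check of a microscope tilt stage

## Robot

A 6-joint arm with a two-finger parallel gripper is mounted at the origin on the work surface. World frame = base frame: x ahead of the robot, y to its left, z up, the work surface at z = 0. Lengths are in m, angles in rad, forces in N, time in s.
With the tool pointing down it reaches from about 0.35 to 0.975 m from the base axis. Payload 17.4 kg.
Tool frame: the origin (TCP) lies at the very end of the fingers, on their centre line; the grasp point (between the pads) lies 19 mm behind it; z points along the fingers, y is the line along which they close (so a half turn about z gives the same grasp; the last joint's range is limited). The gripper opens to 85 mm and grips with 20 to 120 N. Pads are 22 mm wide; open, the fingers measure 114 mm over their backs; the gripper's body (76 mm by 85 mm) begins 54 mm behind the grasp point. The pads swing forward as they close: fully open they stand 13 mm farther back than shut.
Start: joints at [1.296, 0.116, 1.442, -0, 1.584, -0.038], TCP at [0.158, 0.656, 0.231] pointing down, gripper open.
Joint ranges: [-2.83, 2.83], [-0.83, 2.19], [0.07, 2.5], [-1.14, 4.28], [0.01, 3], [-2.97, 2.97]. Speed limits (rad/s): [1.89, 1.89, 2.22, 3.14, 3.14, 3.14].

## Interface

Orientations are given as a unit quaternion [w, x, y, z].
In Python, from bench import readout, eyes, ticket gives the robot as it stands. The module is installed in compiled form; this text tells all that it offers.
- The arm moves only by the tool step_arm, never from a script. Its argument "targets" is a list of rows, each a list of 6 numbers: the shift along the tool's x, y, z in cm, then the turn, a rotation vector about the tool's x, y, z in degrees. In form: [[x, y, z, rx, ry, rz], ...]. A call has 1 to 12 rows; each row is the pose to reach, as a shift and turn from the pose commanded when the call began, along the tool's axes at that moment; what a row does not reach only later rows make up. A row lasts 1/8 s, in which the tool goes at most 62.5 mm and 10.7 degrees, less where a joint would pass 70% of its speed; a pose out of reach is approached as far as the arm can. A call with a gripper value outside its range is refused whole. "claw" is the finger opening in cm, from 0 to 8.54, set as the call begins (left out, the last holds). The fingers move at their own pace and stop on an object; "force" is the grip in N (left out, the last holds). Time passes only in rows, so rows that repeat a pose let the fingers close. It gives the time, the measured TCP pose, the force, the opening and the grip force at its end, in the units of the state.
- readout.get_obs(): the state, without advancing time (a new reading comes with each control period).
- eyes.grab_frame(name): name is "side" or "top"; returns a dict with "color" (400x640x3 uint8, red, green, blue), "range_z" (400x640 float32, m along the optical axis (not along the pixel's ray), 0 where there is no reading), "mtx" (3x3 intrinsics, pixels), "rvec" (rotation vector, rad) and "tvec" (3), from world to camera coordinates, as OpenCV has them. Camera axes: x right, y down, z forward; pixel columns grow to the right and rows downward; lengths in m; the calibration is good to about 2 mm. A picture is of the moment at which its call begins.
- ticket.finish_job(): hands the job in; it is judged then, once.
The state is a dict: "time_s": time; "q": joint angles; "qd": joint speeds; "joint_efforts": joint torques, N m; "ee_pos": TCP position; "ee_rot": TCP orientation; "contact_force": force on the tool from outside, world axes, zero at the start; "wrist_torque": the same for the moment, N m; "finger_gap": finger opening in m; "grasp_force": force on a finger pad.
Only numpy, scipy, OpenCV 4.12 (cv2) and the standard library are available. Lean on these libraries where they do the work, as an engineer would, in place of code of your own. Each camera call takes 0.05 s, during which the arm holds its last target. There are 200 camera calls.

## Task

Check the spring of the specimen tilt stage with the blue pad: with closed fingertips gently press the blue pad down until the red pointer is level with the green mark on that stage's scale, keep it there for about a second without driving the pointer on below the green mark, then let the pad spring fully back up and move clear. Only press: do not pinch or lift anything, and leave the stage with the orange pad, the green mark and the loose things on the bench as they are.

Things in the scene. Friction and masses are not known exactly. Their poses are not given: they have to be found in the camera images.
- blue_stage: tilt stage with blue pad: white base 144 x 210 x 18 mm screwed to the bench, origin under its centre; z up, +x (roughly away from the robot) from hinge to sprung edge, +y to the scale side. Aluminium plate 124 x 92 x 6 mm, 72 mm up, carries a clear dish and hinges about a line along y at x = -60 mm. Cream scale board, top at 100 mm, at x = 36, y = 38 to 102 mm, faces +x
- blue_pad (a point): blue round press pad, 28 mm across, 10 mm high, on the sprung corner of the plate; the point is the centre of its top face (85 mm above the bench at rest), z up. As far from the hinge (105 mm) as the pointer: both go down alike. About 3 N starts it moving, then 0.35 N more per mm; it can go down 30 mm and springs back up by itself
- blue_pointer (a point): tip of the red pointer, a 4 mm bar fixed to the plate that reaches sideways (stage +y) from the pad's corner across the face of the scale; the point is on the bar's axis at its end, 60 mm in stage +y from the pad's centre, 72 mm above the bench at rest
- blue_set (a point): centre of the green set mark on the scale of the blue-pad stage: a band 44 mm wide and 8 mm high (4 mm above and below this point) with a green tab 14 mm wide sticking out 14 mm at its outer end. It is set somewhere 10 to 20 mm below the resting pointer and stays there unless pushed
- blue_plate (a joint): tilt of the blue-pad stage's plate, rad: 0 at rest (up against its stop), growing as the pad's corner goes down, 0.30 at the lower stop
- orange_stage: tilt stage with orange pad: white base 144 x 210 x 18 mm screwed to the bench, origin under its centre; z up, +x (roughly away from the robot) from hinge to sprung edge, +y to the scale side. Aluminium plate 124 x 92 x 6 mm, 72 mm up, carries a clear dish and hinges about a line along y at x = -60 mm. Cream scale board, top at 100 mm, at x = 36, y = 38 to 102 mm, faces +x. To be left alone
- orange_plate (a joint): tilt of the orange-pad stage's plate, rad: 0 at rest
- vial_a_mid (a point): loose capped vial standing between the two stages, 29 mm across, 95 mm high; point at its centre
- vial_b_mid (a point): loose capped vial standing beyond the stages, 29 mm across, 95 mm high; point at its centre
- tape_mid (a point): loose yellow tape roll lying flat, 64 mm across, 20 mm high; point at its centre
- dish_mid (a point): loose covered culture dish, 94 mm across, 16 mm high; point at its centre
- slide_box_mid (a point): loose green slide box 87 x 77 x 30 mm; point at its centre
- brush: loose fine brush with square wooden handle, 173 mm long, 9 mm thick, lying along its x; origin on the bench under its middle

How it is judged:
By the outcome, as a careful person would: the job done as asked, in the order asked, and still so for the second after the job is handed in, with the robot touching nothing.
It also fails if it takes over 35 s, if anything falls off the work surface, if the arm or the gripper's body presses on something with over 40 N, if the wrist force passes 120 N, or if a joint passes its speed limit or range.

## Working session

There is one attempt and no reset: what is moved stays moved. The work goes in short steps, Python scripts to look and compute and a tool call to move; the robot and the scene stay as the last step left them, time stands still between calls to the robot, and variables do not carry over. Pictures are saved under pics/ and viewed, at most 10 in all, crops included, and the job is handed in when it is done.

Besides the shell and the picture viewer there is one more tool, called by a JSON object that holds its "name" and its "arguments". step_arm: Moves the arm, as the interface text tells. Its arguments: {"type":"object","properties":{"targets":{"type":"array"},"claw":{"type":"number"},"force":{"type":"number"}},"required":["targets"]}

```bash
mkdir -p pics; cat > h.py <<'E'
import numpy as np, cv2
from bench import readout, eyes, ticket
def grab(n):
    f=eyes.grab_frame(n); f['R']=cv2.Rodrigues(np.array(f['rvec'],float))[0]; f['t']=np.array(f['tvec'],float).ravel(); f['K']=np.array(f['mtx']); return f
def pts(f):
    h,w=f['range_z'].shape; u,v=np.meshgrid(np.arange(w),np.arange(h)); z=f['range_z']
    c=np.stack([(u-f['K'][0,2])/f['K'][0,0]*z,(v-f['K'][1,2])/f['K'][1,1]*z,z],-1)
    return (c-f['t'])@f['R']
def plane(f,u,v,h):
    d=f['R'].T@np.linalg.inv(f['K'])@[u,v,1]; c=-f['R'].T@f['t']; return c+d*(h-c[2])/d[2]
def proj(f,p):
    q=f['K']@(f['R']@np.array(p)+f['t']); return q[:2]/q[2]
def save(f,n,box=None,s=1):
    im=cv2.cvtColor(f['color'],cv2.COLOR_RGB2BGR)
    if box: x0,y0,x1,y1=box; im=im[y0:y1,x0:x1]
    cv2.imwrite('pics/'+n,cv2.resize(im,None,fx=s,fy=s,interpolation=cv2.INTER_CUBIC))
E
python3 - <<'E'
from h import *
for n in('side','top'):
    f=grab(n); save(f,n+'0.png'); print(n,f['K'].tolist(),-f['R'].T@f['t'],f['R'][2])
    hsv=cv2.cvtColor(f['color'],cv2.COLOR_RGB2HSV); P=pts(f)
    for nm,lo,hi in(('blue',(95,120,60),(130,255,255)),('orange',(8,150,120),(20,255,255)),('red',(0,150,80),(6,255,255)),('green',(45,100,50),(85,255,255))):
        m=cv2.inRange(hsv,lo,hi); k,l,s,c=cv2.connectedComponentsWithStats(m)
        for i in range(1,k):
            if s[i,4]>15: print(nm,s[i],c[i].round(1),np.median(P[l==i],0).round(3))
o=readout.get_obs(); print(o)
E
```

```text
side [[519.6954492226986, 0.0, 318.8406682629729], [0.0, 519.6954492226986, 193.3324192666836], [0.0, 0.0, 1.0]] [ 0.20665901 -0.96576734  1.28882015] [ 0.22975561  0.6204556  -0.74983145]
blue [353  98  39  29 682] [371.9 112.2] [0.916 0.376 0.038]
blue [ 436  212   82   92 2921] [474.  257.2] [ 0.888 -0.352  0.088]
blue [334 254   9   9  69] [337.9 258. ] [ 0.542 -0.213  0.085]
orange [293 158   7   7  41] [296.  161.5] [0.554 0.186 0.085]
orange [311 349  46  23 160] [333.2 360.3] [ 0.433 -0.453  0.009]
green [ 59   0  61  40 698] [89.  19.1] [0.082 0.33  0.609]
green [88 32  7  7 22] [91.2 35.6] [0.082 0.248 0.616]
green [82 37 10  8 23] [86.1 40.5] [0.071 0.217 0.624]
green [89 40  8  8 20] [92.8 43.4] [0.084 0.212 0.613]
green [  0  43  94  37 910] [51.5 63. ] [0.013 0.079 0.665]
green [  0  85  67  30 665] [30.8 99.7] [-0.048  0.007  0.638]
green [ 63  85  22  27 185] [73.8 98.5] [ 0.037 -0.015  0.635]
green [32 86  4  8 16] [33.3 89.9] [-0.034  0.019  0.651]
green [38 86  7  8 22] [41.6 89.2] [-0.018  0.015  0.651]
green [223 122  28  22 444] [236.2 131.9] [0.417 0.46  0.028]
[... 1420 characters left out ...]

{'time_s': 0.1, 'q': array([ 1.29620697e+00,  1.16403321e-01,  1.44223939e+00, -2.60149998e-05,
        1.58403718e+00, -3.77942795e-02]), 'qd': array([ 0.00104439, -0.00031712, -0.00104342,  0.00112385, -0.0020579 ,
        0.00108499]), 'joint_efforts': array([ 2.02646304e-03, -7.33663416e+01, -6.33796120e+01,  5.06614799e-05,
        5.29732395e-03,  2.72902093e-05]), 'ee_pos': array([0.15830514, 0.65596843, 0.230634  ]), 'ee_rot': array([-7.17152493e-05,  1.18121264e-01,  9.92999029e-01, -5.39020544e-04]), 'contact_force': array([ 0.65507548, -0.50429747, -0.82088876]), 'wrist_torque': array([-0.00413801, -0.0335623 , -0.01853305]), 'grasp_force': 0.0, 'finger_gap': 0.08523228957807569}
```

View pics/side0.png

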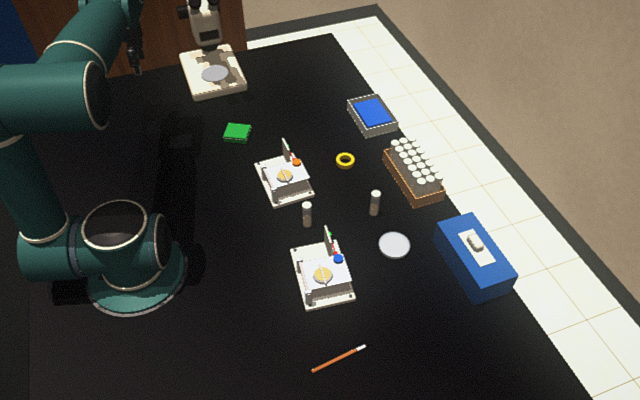

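View pics/top0.png

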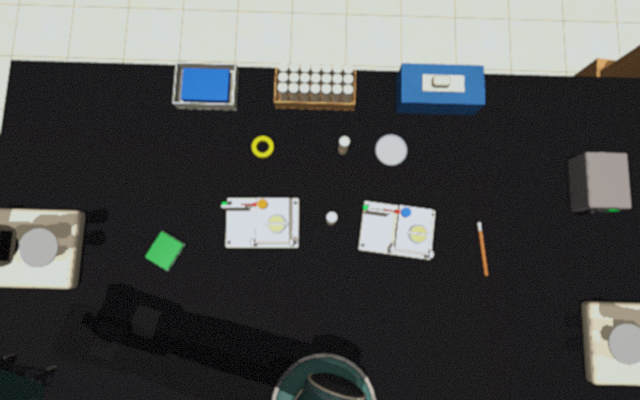

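The side view shows the blue stage around (322,272) with its pad at (338,258). The top view has that pad at (405,212), a green tab at (364,207), and the pointer between them. I'll zoom in on the mark next.

```bash
python3 - <<'E'
from h import *
out=[]
fs={}
for n,b in(('side',(300,215,360,275)),('top',(355,190,415,250))):
    F=[grab(n) for _ in range(4)]; f=F[0]; f['color']=np.mean([g['color'] for g in F],0).round().astype(np.uint8)
    f['range_z']=np.median([g['range_z'] for g in F],0); fs[n]=f
    x0,y0,x1,y1=b; out.append(cv2.resize(f['color'][y0:y1,x0:x1],(400,400),interpolation=cv2.INTER_NEAREST))
    c=f['color'].astype(float); P=pts(f)
    for nm,ch in(('green',1),('red',0),('blue',2)):
        o=[i for i in range(3) if i!=ch]; e=c[...,ch]-c[...,o].max(-1)
        m=np.zeros(e.shape,bool); m[y0:y1,x0:x1]=True; m&=e>25
        v,u=np.nonzero(m); w=e[m]
        print(n,nm,len(u),(u@w/w.sum()).round(2),(v@w/w.sum()).round(2),'u',u.min(),u.max(),'v',v.min(),v.max(),np.median(P[m],0).round(4))
        if ch<2:
            for a,bb in zip(u,v): print((a,bb),int(e[bb,a]),P[bb,a].round(3),end=' ')
            print()
cv2.imwrite('pics/z1.png',np.hstack(out)[...,::-1])
E
```

```text
side green 16 329.74 233.09 u 328 331 v 231 235 [ 0.5601 -0.0991  0.0547]
(np.int64(329), np.int64(231)) 62 [ 0.577 -0.057 -0.   ] (np.int64(330), np.int64(231)) 41 [ 0.579 -0.059  0.001] (np.int64(328), np.int64(232)) 47 [ 0.557 -0.098  0.055] (np.int64(329), np.int64(232)) 144 [ 0.559 -0.1    0.056] (np.int64(330), np.int64(232)) 119 [ 0.578 -0.062  0.   ] (np.int64(331), np.int64(232)) 27 [ 0.581 -0.062 -0.001] (np.int64(328), np.int64(233)) 30 [ 0.543 -0.132  0.098] (np.int64(329), np.int64(233)) 116 [ 0.558 -0.102  0.055] (np.int64(330), np.int64(233)) 143 [ 0.561 -0.103  0.055] (np.int64(331), np.int64(233)) 64 [ 0.58  -0.065 -0.001] (np.int64(329), np.int64(234)) 66 [ 0.556 -0.107  0.056] (np.int64(330), np.int64(234)) 157 [ 0.559 -0.108  0.056] (np.int64(331), np.int64(234)) 102 [ 0.578 -0.071  0.001] (np.int64(329), np.int64(235)) 35 [ 0.555 -0.109  0.055] (np.int64(330), np.int64(235)) 84 [ 0.558 -0.111  0.056] (np.int64(331), np.int64(235)) 48 [ 0.577 -0.073 -0.001] 
side red 33 333.6 250.49 u 319 337 v 243 272 [ 0.5454 -0.173   0.0733]
(np.int64(332), np.int64(243)) 99 [ 
[... 5797 characters left out ...]
np.int64(399), np.int64(211)) 82 [ 0.547 -0.196  0.075] (np.int64(394), np.int64(212)) 27 [ 0.551 -0.192  0.021] (np.int64(395), np.int64(212)) 61 [ 0.544 -0.185  0.075] (np.int64(396), np.int64(212)) 99 [ 0.544 -0.187  0.076] (np.int64(397), np.int64(212)) 126 [ 0.544 -0.19   0.077] (np.int64(398), np.int64(212)) 121 [ 0.544 -0.193  0.077] (np.int64(399), np.int64(212)) 72 [ 0.545 -0.196  0.075] (np.int64(396), np.int64(213)) 34 [ 0.549 -0.198  0.018] (np.int64(397), np.int64(213)) 60 [ 0.549 -0.201  0.019] (np.int64(398), np.int64(213)) 61 [ 0.548 -0.203  0.025] (np.int64(399), np.int64(213)) 33 [ 0.542 -0.196  0.077] 
top blue 87 405.69 211.82 u 401 411 v 207 217 [ 0.5439 -0.2131  0.0862]
```

View pics/z1.png

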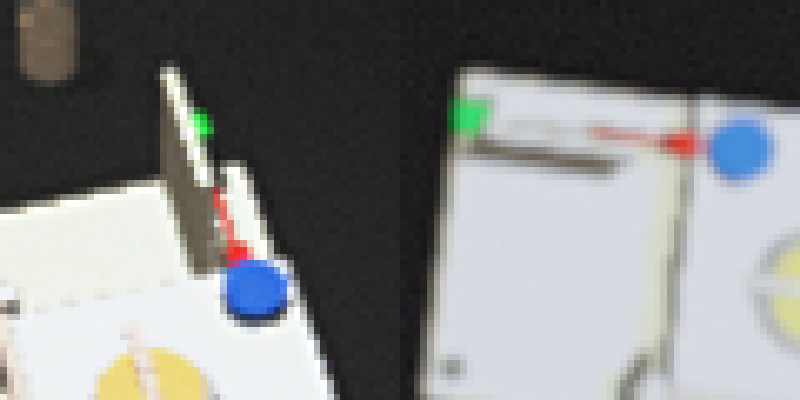

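Left half of the crop (side view): pad at (255,290), pointer running up from it to (220,195), and the green tab at (200,125) behind the edge of the board. Right half (top view): pad at (740,150), pointer tip at about (590,132), and the horizontal tab at (470,115). The tab's upper face reads about 0.0555 m. I'll move over the pad with the claw closed.

{"name": "step_arm", "arguments": {"targets": [[-57.7, -75.4, 0, 0, 0, 0], [-57.7, -75.4, 0, 0, 0, 0], [-57.7, -75.4, 0, 0, 0, 0], [-57.7, -75.4, 0, 0, 0, 0], [-57.7, -75.4, 0, 0, 0, 0], [-57.7, -75.4, 0, 0, 0, 0], [-57.7, -75.4, 0, 0, 0, 0], [-57.7, -75.4, 0, 0, 0, 0], [-57.7, -75.4, 0, 0, 0, 0], [-57.7, -75.4, 0, 0, 0, 0], [-57.7, -75.4, 0, 0, 0, 0], [-57.7, -75.4, 0, 0, 0, 0]], "claw": 0, "force": 20}}

```text
time_s: 2.0
ee_pos: [0.4621, -0.032, 0.2317]
ee_rot: [0.001, 0.118, 0.993, 0.0]
contact_force: [1.5, 1.3, 0.4]
finger_gap: 0.0003
grasp_force: 0.0
```

```bash
python3 - <<'E'
from h import *
o=readout.get_obs(); R=None
from scipy.spatial.transform import Rotation as Ro
q=o['ee_rot']; R=Ro.from_quat(np.r_[q[1:],q[0]]).as_matrix()
print(o['ee_pos'],q,o['contact_force'],o['finger_gap'],o['q'],R.T@(np.array([.543,-.2125,.12])-o['ee_pos'])*100)
f=grab('side')
for p in([.562,-.097,.0555],[.560,-.111,.0555],[.560,-.111,.0525],[.560,-.111,.0475]): print(p,proj(f,p))
g=grab('top'); print('pad',plane(g,405.69,211.82,.085), plane(f,337.77,257.0,.085), [plane(g,364.68,206.96,h) for h in(.05,.055)],[plane(f,329.74,233.09,h) for h in(.05,.055)])
E
```

```text
[ 0.46210786 -0.03196948  0.23171116] [5.68163485e-04 1.18337291e-01 9.92973292e-01 6.12623824e-05] [1.4632439  1.29221342 0.37072011] 0.00034680207717262246 [-1.24230727e-01 -3.59460011e-01  1.87418331e+00  1.29098555e-04
  1.62573374e+00 -1.45778937e+00] [-12.0928847  -15.64923551  11.1805841 ]
[0.562, -0.097, 0.0555] [329.56912193 231.15724822]
[0.56, -0.111, 0.0555] [330.65437307 234.88542858]
[0.56, -0.111, 0.0525] [330.63925668 235.49512765]
[0.56, -0.111, 0.0475] [330.61416069 236.5073405 ]
pad [ 0.54439653 -0.21260444  0.085     ] [ 0.54219779 -0.20995421  0.085     ] [array([ 0.55970689, -0.10278179,  0.05      ]), array([ 0.55903504, -0.10223563,  0.055     ])] [array([ 0.56144797, -0.10002731,  0.05      ]), array([ 0.56001601, -0.10352152,  0.055     ])]
```

{"name": "step_arm", "arguments": {"targets": [[-12.1, -15.6, 0, 0, 0, 0], [-12.1, -15.6, 0, 0, 0, 0], [-12.1, -15.6, 0, 0, 0, 0], [-12.1, -15.6, 0, 0, 0, 0], [-12.1, -15.6, 5, 0, 0, 0], [-12.1, -15.6, 9, 0, 0, 0], [-12.1, -15.6, 12, 0, 0, 0], [-12.1, -15.6, 13, 0, 0, 0], [-12.1, -15.6, 13, 0, 0, 0], [-12.1, -15.6, 13, 0, 0, 0]]}}

```text
time_s: 3.35
ee_pos: [0.5434, -0.2098, 0.103]
ee_rot: [0.001, 0.118, 0.993, -0.0]
contact_force: [-0.0, 0.4, -0.7]
finger_gap: 0.0001
grasp_force: 0.0
```

```bash
python3 - <<'E'
from h import *
out=[]
for n,b in(('side',(290,205,370,285)),('top',(345,180,425,260))):
    f=grab(n);x0,y0,x1,y1=b; out.append(cv2.resize(f['color'][y0:y1,x0:x1],(400,400),interpolation=cv2.INTER_NEAREST))
cv2.imwrite('pics/z2.png',np.hstack(out)[...,::-1])
o=readout.get_obs(); print(o['ee_pos'],o['ee_rot'],o['contact_force'],o['time_s'])
E
```

```text
[ 0.54324998 -0.20988588  0.10269271] [ 9.01681116e-04  1.18104270e-01  9.93000758e-01 -2.52136700e-04] [ 0.07895622 -0.17455144 -0.30240809] 3.45
```

View pics/z2.png

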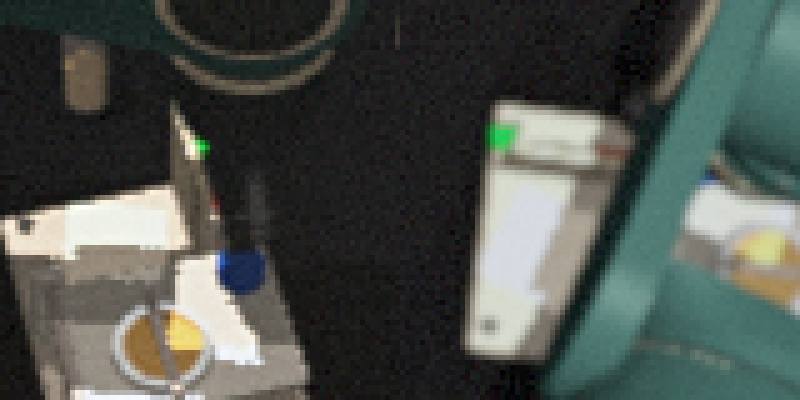

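The side view shows the fingertip above the pad (240,265) with the tab at (200,148). In the top view the tab (500,135) is still visible and the pointer end is near (610,150). I'll descend to contact.

{"name": "step_arm", "arguments": {"targets": [[-0.05, -0.2, 0.8, 0, 0, 0], [-0.05, -0.2, 1.4, 0, 0, 0], [-0.05, -0.2, 1.7, 0, 0, 0], [-0.05, -0.2, 1.9, 0, 0, 0], [-0.05, -0.2, 2.1, 0, 0, 0], [-0.05, -0.2, 2.1, 0, 0, 0], [-0.05, -0.2, 2.1, 0, 0, 0]]}}

```text
time_s: 4.32
ee_pos: [0.5429, -0.2119, 0.0806]
ee_rot: [0.0, 0.118, 0.993, -0.0]
contact_force: [-0.8, -0.7, 5.0]
finger_gap: -0.0004
grasp_force: 2.5
```

```bash
python3 - <<'E'
from h import *
for i in range(3):
    f=grab('top'); o=readout.get_obs(); print(o['ee_pos'],o['contact_force'],o['time_s'])
E
```

```text
[ 0.54296609 -0.21190606  0.08069696] [0.80439281 0.46655194 5.2297706 ] 4.375
[ 0.54294494 -0.21191418  0.08064814] [-0.40812112  0.55992668  4.36971162] 4.425
[ 0.54293353 -0.21190162  0.08063927] [-0.59672293 -0.2960442   5.66542212] 4.475
```

{"name": "step_arm", "arguments": {"targets": [[0, 0, 0.3, 0, 0, 0], [0, 0, 0.6, 0, 0, 0], [0, 0, 0.9, 0, 0, 0], [0, 0, 1.1, 0, 0, 0], [0, 0, 1.1, 0, 0, 0]]}}

```text
time_s: 5.1
ee_pos: [0.5433, -0.212, 0.0701]
ee_rot: [0.001, 0.118, 0.993, -0.0]
contact_force: [0.5, 0.5, 9.8]
finger_gap: 0.0003
grasp_force: 4.7
```

```bash
python3 - <<'E'
from h import *
out=[]
for n,b in(('side',(310,215,350,265)),('top',(355,190,395,240))):
    F=[grab(n) for _ in range(2)];f=F[0];x0,y0,x1,y1=b; c=np.mean([g['color'] for g in F],0); P=pts(f)
    out.append(cv2.resize(np.clip(c[y0:y1,x0:x1]*1.4,0,255).astype(np.uint8),(400,500),interpolation=cv2.INTER_NEAREST))
    for nm,ch in(('green',1),('red',0)):
        e=c[...,ch]-c[...,[i for i in range(3) if i!=ch]].max(-1); m=np.zeros(e.shape,bool); m[y0:y1,x0:x1]=True; m&=e>20
        v,u=np.nonzero(m)
        if len(u): print(n,nm,len(u),u.mean(),v.mean(),u.min(),u.max(),v.min(),v.max(),np.median(P[m],0).round(4)); 
        if ch==0: print([(int(a),int(b),P[b,a].round(3).tolist()) for a,b in zip(u,v)])
cv2.imwrite('pics/z3.png',np.hstack(out)[...,::-1])
o=readout.get_obs(); print(o['ee_pos'],o['contact_force'],o['time_s'])
E
```

```text
side red 5 332.4 252.4 331 333 247 257 [ 0.5295 -0.2054  0.0867]
[(331, 247, [0.54, -0.163, 0.072]), (332, 247, [0.517, -0.226, 0.167]), (333, 255, [0.529, -0.205, 0.095]), (333, 256, [0.531, -0.203, 0.086]), (333, 257, [0.529, -0.206, 0.087])]
top green 38 364.7631578947368 207.0 362 368 204 210 [ 0.561  -0.1033  0.0554]
[]
[ 0.54333184 -0.21199127  0.07027088] [1.00124969 0.79227965 9.43170025] 5.3
```

View pics/z3.png

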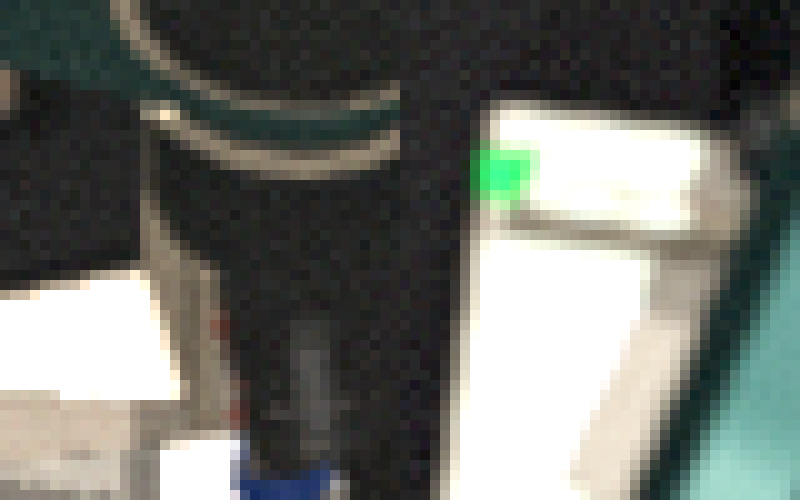

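The top view still shows the tab (505,172), but the arm now hides the pointer. The side view shows a sliver of the pointer root (235,410) and the pad (285,480). I'll get the plate tilt from depth on the visible plate surface instead.

```bash
cat > tilt.py <<'E'
from h import *
from scipy.optimize import least_squares
F=[grab('side') for _ in range(4)]; f=F[0]; f['range_z']=np.median([g['range_z'] for g in F],0); P=pts(f)
pad=np.array([.5435,-.212]); x=np.array([.988,-.155]); y=np.array([.155,.988])
d=P[...,:2]-pad; s=d@x+.105; t=d@y
m=(s>.02)&(s<.115)&(t>-.085)&(t<.02)&(P[...,2]>.045)&(P[...,2]<.082)&(np.hypot(s-.105,t)>.017)
r=least_squares(lambda p:p[0]+p[1]*s[m]+p[2]*t[m]-P[m][:,2],[.075,0,0],loss='soft_l1',f_scale=.001)
k=np.abs(r.fun)<.003
A=s[m][k]; B=P[m][k][:,2]
print(m.sum(),k.sum(),'fit',r.x,'tilt fixed hinge',-np.median((B-.075)[A>.06]/A[A>.06]),'z by s',[(a,np.round(np.median(B[(A>a)&(A<a+.015)]),4),((A>a)&(A<a+.015)).sum()) for a in(.02,.035,.05,.065,.08,.095)])
o=readout.get_obs(); print(o['ee_pos'],o['contact_force'],o['time_s'])
E
python3 tilt.py
```

```text
872 430 fit [ 0.07922511 -0.2147385  -0.0423308 ] tilt fixed hinge 0.15636058683636778 z by s [(0.02, np.float64(0.0721), np.int64(38)), (0.035, np.float64(0.069), np.int64(40)), (0.05, np.float64(0.0654), np.int64(34)), (0.065, np.float64(0.0635), np.int64(77)), (0.08, np.float64(0.0614), np.int64(122)), (0.095, np.float64(0.0592), np.int64(91))]
[ 0.54334423 -0.21198564  0.07027216] [0.68957287 0.13926595 8.79215879] 5.5
```

Plate tilt is about 0.156–0.165 rad, so the pointer has gone down about 16.5 mm to z ≈ 55.5 mm. The mark's centre is at about 53.5–54.5 mm. I'll go 1.2 mm further and hold.

{"name": "step_arm", "arguments": {"targets": [[0, 0, 0.06, 0, 0, 0], [0, 0, 0.12, 0, 0, 0], [0, 0, 0.12, 0, 0, 0], [0, 0, 0.12, 0, 0, 0], [0, 0, 0.12, 0, 0, 0]]}}

```text
time_s: 6.12
ee_pos: [0.5433, -0.212, 0.0691]
ee_rot: [0.001, 0.118, 0.993, -0.0]
contact_force: [-0.0, -0.0, 9.9]
finger_gap: -0.0001
grasp_force: 4.9
```

```bash
python3 tilt.py
```

```text
870 437 fit [ 0.07871665 -0.21948038 -0.04032806] tilt fixed hinge 0.1669146357793425 z by s [(0.02, np.float64(0.0715), np.int64(38)), (0.035, np.float64(0.0683), np.int64(38)), (0.05, np.float64(0.0654), np.int64(44)), (0.065, np.float64(0.0627), np.int64(80)), (0.08, np.float64(0.0605), np.int64(124)), (0.095, np.float64(0.0578), np.int64(86))]
[ 0.54329674 -0.21196943  0.06908786] [-0.23420039  0.4302461  10.06394207] 6.325
```

The pointer is now about 17.5 mm down, at z ≈ 54.5 mm and level with the mark. I'll hold about a second, then release.

{"name": "step_arm", "arguments": {"targets": [[0, 0, 0, 0, 0, 0], [0, 0, 0, 0, 0, 0], [0, 0, 0, 0, 0, 0], [0, 0, 0, 0, 0, 0], [0, 0, 0, 0, 0, 0], [0, 0, 0, 0, 0, 0], [0, 0, 0, 0, 0, 0], [0, 0, 0, 0, 0, 0], [0, 0, 0, 0, 0, 0]]}}

```text
time_s: 7.45
ee_pos: [0.5433, -0.212, 0.0691]
ee_rot: [0.001, 0.118, 0.993, -0.0]
contact_force: [0.4, 1.0, 9.8]
finger_gap: 0.0003
grasp_force: 4.9
```

{"name": "step_arm", "arguments": {"targets": [[0, 0, -0.4, 0, 0, 0], [0, 0, -0.8, 0, 0, 0], [0, 0, -1.2, 0, 0, 0], [0, 0, -1.6, 0, 0, 0], [0, 0, -2.2, 0, 0, 0], [0, 0, -4, 0, 0, 0], [0, 0, -8, 0, 0, 0], [0, 0, -14, 0, 0, 0], [0, 0, -16, 0, 0, 0], [0, 0, -16, 0, 0, 0], [6, 10, -16, 0, 0, 0], [12, 16, -16, 0, 0, 0]]}}

```text
time_s: 8.95
ee_pos: [0.4956, -0.0948, 0.2258]
ee_rot: [-0.002, 0.119, 0.993, 0.0]
contact_force: [0.2, 0.2, 0.9]
finger_gap: 0.0
grasp_force: 0.0
```

{"name": "step_arm", "arguments": {"targets": [[5, 6, 0, 0, 0, 0], [10, 12, 0, 0, 0, 0], [12, 16, 0, 0, 0, 0], [12, 16, 0, 0, 0, 0], [12, 16, 0, 0, 0, 0], [12, 16, 0, 0, 0, 0]]}}

```text
time_s: 9.7
ee_pos: [0.4179, 0.0867, 0.2274]
ee_rot: [-0.001, 0.119, 0.993, -0.0]
contact_force: [0.0, 0.0, -0.4]
finger_gap: 0.0
grasp_force: 0.0
```

```bash
python3 tilt.py; python3 -c "
from h import *
a=grab('side');save(a,'e1.png')"
```

```text
638 591 fit [ 0.07509    -0.00448325  0.00076199] tilt fixed hinge 0.0041928436446954515 z by s [(0.02, np.float64(0.0747), np.int64(102)), (0.035, np.float64(0.0752), np.int64(59)), (0.05, np.float64(0.0749), np.int64(60)), (0.065, np.float64(0.0745), np.int64(109)), (0.08, np.float64(0.0746), np.int64(134)), (0.095, np.float64(0.0746), np.int64(93))]
[0.4178794  0.08682289 0.22787061] [-0.28427356 -0.0364053  -0.16703954] 9.9
```

View pics/e1.png

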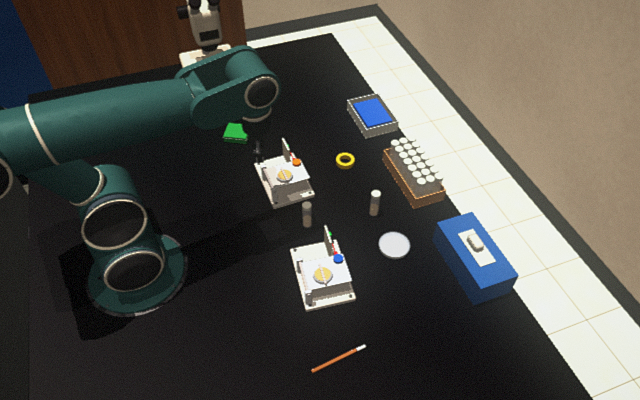

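The plate is level again, with the blue pad at (338,258). The vials at (307,214) and (375,203) and the other loose items are where they were, and the arm is clear. Handing in.

```bash
python3 -c "
from bench import ticket
print(ticket.finish_job())"
```

```text
the job is handed in; nothing more can be done
None
```

I pressed the blue pad about 17.5 mm, putting the pointer level with the green mark by plate-tilt depth (the arm hid the pointer tip), held it about 1.3 s at roughly 10 N, let it spring fully back, moved clear and handed the job in.

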